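# Turn the microscope lamp down to its stop

## Task

The microscope session is over: on the white lamp control unit, turn the brightness knob, the larger of its two bar knobs, anticlockwise (seen from above) all the way to its end stop, then let go of it. Leave the smaller knob at its setting.

Things in the scene. Friction and masses are not known exactly. Their poses are not given: they have to be found in the camera images.
- large_knob (a joint): Angle of the brightness knob: 0 rad is its anticlockwise end stop (lamp at minimum); it grows clockwise seen from above, to 5.24 at the other stop. It starts 0.7 to 1.3 from the anticlockwise stop, so one grasp suffices. Friction 0.05 N m, no spring: it stays where it is left.
- large_knob_grip (a point): On the brightness knob's vertical axis, 9 mm below the top of its bar. Black knob: round skirt 50 mm across, 8 mm high; on it an upright bar 47.5 long, 14 thick, rising 30 mm above the skirt, its top 99 mm above the bench; pinch it from above across the 14 mm. Axes turn with the knob: x along the bar, y across, z up. A white pointer line lies on the bar's top, to the -x side.
- small_knob_pointer (a point): Outer end of the white pointer line on the smaller black bar knob (skirt 32 mm across, bar 30 long, 14 thick, its top 87 mm above the bench). That knob's vertical axis lies 15 mm along this point's +x. It must stay at its setting.
- lamp_unit: White lamp control unit, fixed, 180 (x) by 250 (y) by 55 mm high; origin at the centre of its underside, -x its front, z up. Both bar knobs stand on its top, 30 mm in front of the middle and 65 mm left and right; which is left varies. Each sits on an aluminium disc (76 and 58 mm across) with black marks growing clockwise from the anticlockwise stop.

How it is judged (in metres and radians):
At the end, for the whole second after the job is handed in: The larger knob is within 10 degrees (0.175 rad) of its anticlockwise end stop and at rest, and the smaller knob is where it was (its pointer's end moved by less than 5 mm, about 19 degrees of turn) (value of joint large_knob below 0.175 rad and velocity of joint large_knob between -0.1 and 0.1 rad/s and distance of small_knob_pointer from where it was at the start of the episode below 0.005 m); the robot touches nothing.
It fails at once if the smaller knob is turned (its pointer's end moves by more than 5 mm, about 19 degrees) (distance of small_knob_pointer from where it was at the start of the episode above 0.005 m).
It also fails if it takes over 32 s, if anything falls off the work surface, if the arm or the gripper's body presses on something with over 40 N, if the wrist force passes 120 N, or if a joint passes its speed limit or range.

## Robot

A 6-joint arm with a two-finger parallel gripper is mounted at the origin on the work surface. World frame = base frame: x ahead of the robot, y to its left, z up, the work surface at z = 0. Lengths are in m, angles in degrees, forces in N, time in s.
With the tool pointing down it reaches from about 0.4 to 0.825 m from the base axis. Payload 7 kg.
Tool frame: the origin (TCP) lies on the centre line of the jaws, within the pads' length; the fingertips stand 19 mm ahead of it and the grasp point (between the pads) is the TCP; z points along the fingers, y is the line along which they close (so a half turn about z gives the same grasp; the last joint's range is limited). The gripper opens to 88 mm and grips with 3 to 60 N. Pads are 19 mm wide; open, the fingers measure 130 mm over their backs; the gripper's body (78 mm by 193 mm) begins 47 mm behind the grasp point.
Start: joints at [-57.004, 20.546, 0.682, 0, -70.136, -16.507], TCP at [0.192, -0.647, 0.224] pointing down, gripper open.
Joint ranges: [-176.03, 176.03], [-82.01, 121.73], [-58.28, 71.71], [-173.87, 95.51], [-174.79, -0.11], [-173.66, 173.66]. Speed limits (degrees/s): [136.94, 136.94, 172.46, 180, 180, 180].

## Interface

Orientations are given as [roll, pitch, yaw] about the fixed x, y, z axes, in that order (R = Rz(yaw) Ry(pitch) Rx(roll)).
In Python, from plant import get_state, capture, close_job gives the robot as it stands.
- The arm moves only by the tool apply_moves, never from a script. Its argument "targets" is a list of rows, each a list of 7 numbers: the opening, from 0 (shut) to 1 (fully open), then the shift along the tool's x, y, z normalised to -1 to 1, where 1 is 1000 mm, then the turn, a rotation vector about the tool's x, y, z normalised to -1 to 1, where 1 is 90 degrees. In form: [[claw, tx, ty, tz, ax, ay, az], ...]. A call has 1 to 20 rows; each row shifts and turns the commanded pose from where the row before left it, along the tool's axes as they then stand; what a row does not reach is not made up. A row lasts 1/12 s, in which the tool goes at most 41.7 mm and 7.16 degrees, less where a joint would pass 70% of its speed; a pose out of reach is approached as far as the arm can. A call with a number of a shift or a turn outside -1 to 1 is refused whole. A call with a gripper value outside its range is refused whole. The fingers move at their own pace and stop on an object; "newtons" is the grip in N (left out, the last holds). Time passes only in rows, so rows that do not move let the fingers close. It gives the time, the measured TCP pose, the force, the opening and the grip force at its end, in the units of the state.
- get_state(): the state, without advancing time (a new reading comes with each control period).
- capture(name): name is "scene" or "top"; returns a dict with "frame" (384x512x3 uint8, red, green, blue), "range_z" (384x512 float32, m along the optical axis (not along the pixel's ray), 0 where there is no reading), "camera_matrix" (3x3 intrinsics, pixels), "T" (4x4, takes a point from camera to world coordinates). Camera axes: x right, y down, z forward; pixel columns grow to the right and rows downward; lengths in m; the calibration is good to about 2 mm. A picture is of the moment at which its call begins.
- close_job(): hands the job in; it is judged then, once.
The state is a dict: "time_s": time; "joints": joint angles; "qd": joint speeds; "joint_torque": joint torques, N m; "tcp_pos": TCP position; "eef_rot": TCP orientation; "contact_force": force on the tool from outside, world axes, zero at the start; "moment": the same for the moment, N m; "gripper_width": finger opening in m; "gripper_force": force on a finger pad.
Only numpy, scipy, OpenCV 4.12 (cv2) and the standard library are available. Lean on these libraries where they do the work, as an engineer would, in place of code of your own. Each camera call takes 0.05 s, during which the arm holds its last target. There are 200 camera calls.

## Working session

There is one attempt and no reset: what is moved stays moved. The work goes in short steps, Python scripts to look and compute and a tool call to move; the robot and the scene stay as the last step left them, time stands still between calls to the robot, and variables do not carry over. Pictures are saved under pics/ and viewed, at most 10 in all, crops included, and the job is handed in when it is done.

Besides the shell and the picture viewer there is one more tool, called after ">>>" as name(argument=value, ...), one argument or row to a line, values as JSON. apply_moves: Moves the arm, as the interface text tells. Scaled input: -1 to 1 covers 1000 mm each way for a shift and 90 degrees each way for a turn. Its arguments: {"type":"object","properties":{"targets":{"type":"array","items":{"type":"array","items":{"type":"number"}}},"newtons":{"type":"number"}},"required":["targets"]}

```bash
mkdir -p pics; python3 - <<'E'
from plant import *
import cv2,numpy as np
s=get_state(); print(s)
for n in("top","scene"):
    c=capture(n); np.savez(n+'0.npz',**c); cv2.imwrite(f'pics/{n}0.png',c['frame'][:,:,::-1]); print(c['camera_matrix'],c['T'])
E
```

```text
{'time_s': 0.0, 'joints': array([-5.70025302e+01,  2.05920224e+01,  6.32959012e-01, -1.81751819e-02,
       -7.01347508e+01, -1.65072694e+01]), 'qd': array([-0.03176155, -0.08150206,  0.00999256, -0.05442549, -0.06817207,
        0.02637198]), 'joint_torque': array([-3.29181212e-04, -5.82721174e+01,  2.93075484e+01,  6.99774876e+00,
        7.04835678e-03, -1.70997755e-04]), 'tcp_pos': array([ 0.19142758, -0.64677617,  0.22261598]), 'eef_rot': array([ 1.79905198e+02, -1.02769232e-02, -1.63515981e+02]), 'contact_force': array([-0.40796883, -0.03480996,  0.31138116]), 'moment': array([-0.03499996, -0.02437057, -0.01815701]), 'gripper_force': 0.0, 'gripper_width': 0.08781400733063999}
[[463.96790258   0.         260.93705013]
 [  0.         463.96790258 193.05644425]
 [  0.           0.           1.        ]] [[ 1.12039940e-02 -9.76935916e-01  2.13238568e-01  3.69897081e-01]
 [-9.99937232e-01 -1.09552680e-02  2.34805535e-03  6.89914184e-02]
 [ 4.21860511e-05 -2.13251491e-01 -9.76997339e-01  9.19471500e-01]
 [ 0.00000000e+00  0.00000000e+00  0.00000000e+00  1.00000000e+00]]
[[436.27710269   0.         253.69612984]
 [  0.         436.27710269 190.0414746 ]
 [  0.           0.           1.        ]] [[-0.32827059  0.71503515 -0.61722213  0.95605174]
 [ 0.94457556  0.24577644 -0.21764869  0.2319756 ]
 [-0.00392781 -0.6544606  -0.7560859   0.60930306]
 [ 0.          0.          0.          1.        ]]
```

View pics/top0.png

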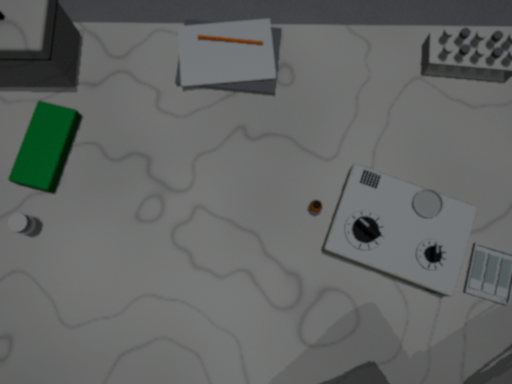

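View pics/scene0.png

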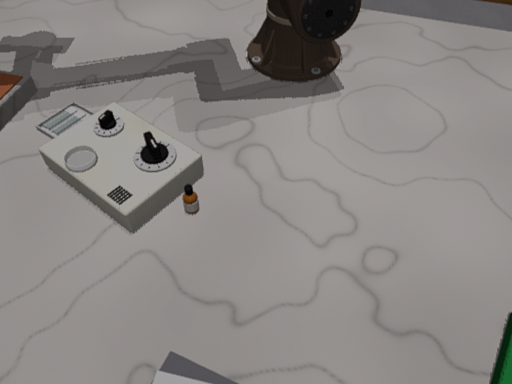

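The top view shows the unit with the large knob near (366,230) and the small one near (433,254). The scene view shows the large one at (154,152). Next I'll zoom in and measure.

```bash
cat > h.py <<'E'
import numpy as np,cv2
def ray(c,u,v,z):
    d=c['T'][:3,:3]@np.linalg.inv(c['camera_matrix'])@np.array([u,v,1.]); o=c['T'][:3,3]
    return o+d*(z-o[2])/d[2]
def cloud(c):
    v,u=np.mgrid[:384,:512]; K=c['camera_matrix']; d=c['range_z']
    p=np.stack([(u-K[0,2])/K[0,0]*d,(v-K[1,2])/K[1,1]*d,d],-1)
    return p@c['T'][:3,:3].T+c['T'][:3,3]
E
python3 - <<'E'
from h import *
ims=[]
for n,(u,v) in(("top",(366,230)),("scene",(154,150))):
    c=np.load(n+'0.npz'); P=cloud(c); f=c['frame']
    g=f[v-25:v+25,u-25:u+25,::-1]; ims.append(cv2.resize(cv2.convertScaleAbs(g,alpha=1.6),(400,400),interpolation=cv2.INTER_CUBIC))
    w=np.zeros((384,512),bool); w[v-30:v+30,u-30:u+30]=1
    m=w&(P[...,2]>.086)&(P[...,2]<.11)&(c['range_z']>0)
    q=P[m]; print(n,len(q),q.mean(0) if len(q) else '')
    if len(q)>5:
        r=cv2.minAreaRect((q[:,:2]*1000).astype(np.float32)); print(r, np.percentile(q[:,2],[5,50,95]))
        e,V=np.linalg.eigh(np.cov(q[:,:2].T)); print(np.degrees(np.arctan2(V[1,1],V[0,1])))
    bl=(f.max(2)<45)&w; print('dark',bl.sum(),np.argwhere(bl).mean(0)[::-1])
    t=(P[...,2]>.045)&(P[...,2]<.065)&(c['range_z']>0)&(np.abs(np.mgrid[:384,:512][1]-u)<150)
    k,l,s,ce=cv2.connectedComponentsWithStats(t.astype(np.uint8)); i=l[(v-14,u-17) if n=='top' else (v+25,u-25)]
    q=P[l==i]; print('unit',i,cv2.minAreaRect((q[:,:2]*1000).astype(np.float32)),q[:,2].mean())
cv2.imwrite('pics/crop0.png',np.hstack(ims))
E
```

```text
top 234 [ 0.48865306 -0.12089536  0.09655972]
((489.4771423339844, -121.82673645019531), (46.20429229736328, 14.967596054077148), 47.05058288574219) [0.08870983 0.09735272 0.1002511 ]
48.217208356579604
dark 462 [365.57792208 230.00649351]
unit 2 ((495.4885559082031, -193.50914001464844), (250.56915283203125, 180.8050994873047), 70.00830078125) 0.05466679661819201
scene 210 [ 0.49420652 -0.11674468  0.09758249]
((491.0806579589844, -118.9615707397461), (47.94562911987305, 13.670655250549316), 47.84943771362305) [0.08870186 0.09928955 0.10144167]
49.41952092507072
dark 502 [153.11752988 150.94820717]
unit 6 ((496.41259765625, -190.94908142089844), (251.81324768066406, 179.9326934814453), 70.19705200195312) 0.05625668228841118
```

View pics/crop0.png

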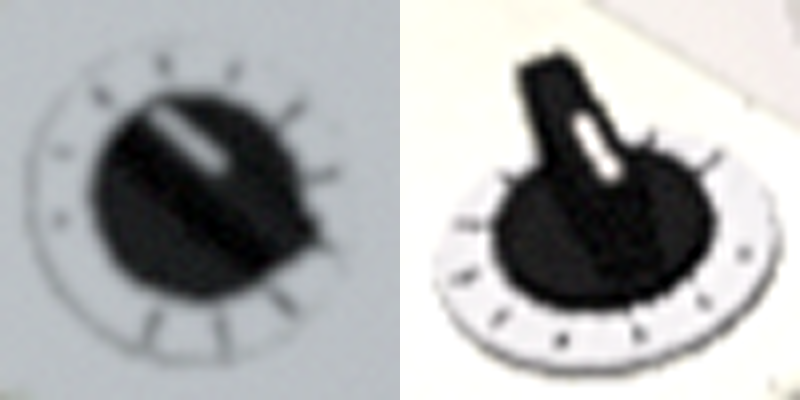

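The crops show the bar in line with the white pointer, pointing up-left, at about 47° in world. The lowest scale mark is at about 99°, so roughly 50° anticlockwise remains. Depth and unit geometry both put the knob axis at about (0.490, -0.1205).

>>> apply_moves(
  targets=[
    [1,-0.0121,0.01165,0,0,0,0],
    [1,-0.0242,0.0233,0,0,0,0],
    [1,-0.0242,0.0233,0,0,0,0],
    [1,-0.0242,0.0233,0,0,0,0],
    [1,-0.0242,0.0233,0,0,0,0],
    [1,-0.0242,0.0233,0,0,0,0],
    [1,-0.0242,0.0233,0,0,0,0],
    [1,-0.0242,0.0233,0,0,0,0],
    [1,-0.0242,0.0233,0,0,0,0],
    [1,-0.0242,0.0233,0,0,0,0],
    [1,-0.0242,0.0233,0,0,0,0],
    [1,-0.0242,0.0233,0,0,0,0],
    [1,-0.0242,0.0233,0,0,0,0],
    [1,-0.0242,0.0233,0,0,0,0],
    [1,-0.0242,0.0233,0,0,0,0],
    [1,-0.0242,0.0233,0,0,0,0],
    [1,-0.0242,0.0233,0,0,0,0],
    [1,-0.0242,0.0233,0,0,0,0],
    [1,-0.0121,0.01165,0,0,0,0],
  ],
)

```text
time_s: 1.68
tcp_pos: [0.4914, -0.1187, 0.2234]
eef_rot: [180.0, 0.0, -163.4]
contact_force: [-0.1, -1.0, 1.0]
gripper_width: 0.0875
gripper_force: 0.0
```

>>> apply_moves(
  targets=[
    [1,0,0,0,0,0,-0.069],
    [1,0,0,0,0,0,-0.069],
    [1,0,0,0,0,0,-0.069],
    [1,0,0,0,0,0,-0.069],
    [1,0,0,0,0,0,-0.069],
    [1,0,0,0,0,0,0],
    [1,0,0,0,0,0,0],
    [1,0,0,0,0,0,0],
  ],
)

```text
time_s: 2.35
tcp_pos: [0.4901, -0.1214, 0.2234]
eef_rot: [180.0, -0.0, -132.7]
contact_force: [0.4, -0.3, -0.4]
gripper_width: 0.0875
gripper_force: 0.0
```

>>> apply_moves(
  targets=[
    [1,0,0,0.01,0,0,0],
    [1,0,0,0.015,0,0,0],
    [1,0,0,0.015,0,0,0],
    [1,0,0,0.015,0,0,0],
    [1,0,0,0.015,0,0,0],
    [1,0,0,0.015,0,0,0],
    [1,0,0,0.015,0,0,0],
    [1,0,0,0.015,0,0,0],
    [1,0,0,0.009,0,0,0],
    [1,0,0,0.005,0,0,0],
    [1,0,0,0,0,0,0],
    [1,0,0,0,0,0,0],
  ],
)

```text
time_s: 3.35
tcp_pos: [0.4904, -0.1215, 0.0947]
eef_rot: [-180.0, -0.0, -132.5]
contact_force: [-0.7, -0.9, 0.6]
gripper_width: 0.0878
gripper_force: 0.0
```

```bash
python3 - <<'E'
from plant import *
import cv2,numpy as np
o=[]
for n,(u,v) in(("top",(366,230)),("scene",(154,150))):
    c=capture(n); o.append(cv2.resize(c['frame'][v-50:v+50,u-50:u+50,::-1],(400,400),interpolation=2))
cv2.imwrite('pics/near.png',np.hstack(o))
s=get_state();print(s['tcp_pos'],s['contact_force'],s['moment'],s['joints'])
E
```

```text
[ 0.49079003 -0.12141561  0.09528624] [-0.29795719 -0.486899    0.13031228] [ 0.0298411   0.04176526 -0.03372135] [ 8.40675169e+00  1.18631199e+01 -3.03112870e+01  1.30669357e-02
 -4.77524129e+01 -5.08828372e+01]
```

View pics/near.png

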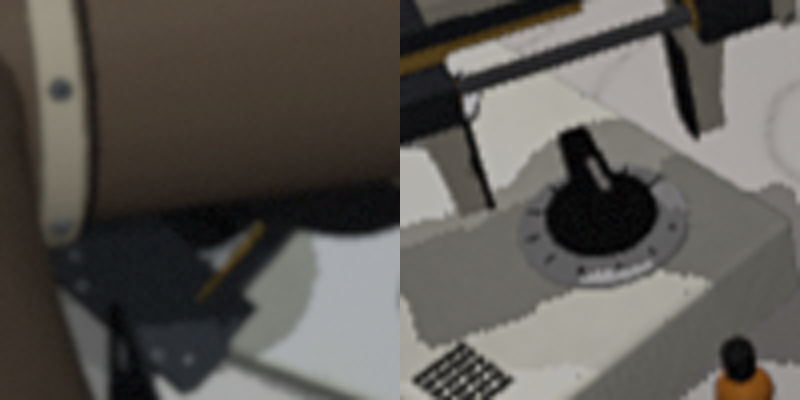

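The scene crop shows the fingertips at (490,205) and (695,135), on either side of the bar, whose axis is near (590,175). I'll close on it.

>>> apply_moves(
  newtons=20,
  targets=[
    [0,0,0,0,0,0,0],
    [0,0,0,0,0,0,0],
    [0,0,0,0,0,0,0],
    [0,0,0,0,0,0,0],
    [0,0,0,0,0,0,0],
    [0,0,0,0,0,0,0],
    [0,0,0,0,0,0,0],
    [0,0,0,0,0,0,0],
    [0,0,0,0,0,0,0],
    [0,0,0,0,0,0,0],
  ],
)

```text
time_s: 4.28
tcp_pos: [0.4902, -0.1214, 0.0945]
eef_rot: [180.0, -0.0, -132.5]
contact_force: [-0.3, 0.1, 0.2]
gripper_width: 0.0266
gripper_force: 0.0
```

```bash
python3 -c "
from plant import *
s=get_state();print(s)"
```

```text
{'time_s': 4.2833, 'joints': array([ 8.40791066e+00,  1.19126227e+01, -3.03645268e+01, -3.35614144e-04,
       -4.77251302e+01, -5.08691566e+01]), 'qd': array([-0.0040287 , -0.00611044,  0.01716053,  0.05804547, -0.00501357,
        0.01722464]), 'joint_torque': array([-6.63287938e-04, -4.00386572e+01,  2.30256075e+01,  5.50329164e+00,
       -3.85900238e-02, -1.85498448e-04]), 'tcp_pos': array([ 0.49020705, -0.12142553,  0.09453   ]), 'eef_rot': array([ 1.79998369e+02, -1.61170378e-03, -1.32461472e+02]), 'contact_force': array([-0.31727539,  0.05709319,  0.19966884]), 'moment': array([0.05603042, 0.06981982, 0.01878102]), 'gripper_force': 0.0, 'gripper_width': 0.02661886530723711}
```

>>> apply_moves(
  targets=[
    [0,0,0,0,0,0,0],
    [0,0,0,0,0,0,0],
    [0,0,0,0,0,0,0],
    [0,0,0,0,0,0,0],
    [0,0,0,0,0,0,0],
    [0,0,0,0,0,0,0],
  ],
)

```text
time_s: 4.78
tcp_pos: [0.4904, -0.1216, 0.0946]
eef_rot: [-180.0, 0.0, -132.5]
contact_force: [1.5, -1.9, -1.5]
gripper_width: 0.0126
gripper_force: 20.0
```

>>> apply_moves(
  targets=[
    [0,0,0,0,0,0,-0.03],
    [0,0,0,0,0,0,-0.04],
    [0,0,0,0,0,0,-0.04],
    [0,0,0,0,0,0,-0.04],
    [0,0,0,0,0,0,-0.04],
    [0,0,0,0,0,0,-0.04],
    [0,0,0,0,0,0,-0.04],
    [0,0,0,0,0,0,-0.04],
    [0,0,0,0,0,0,-0.04],
    [0,0,0,0,0,0,0],
    [0,0,0,0,0,0,0],
  ],
)

```text
time_s: 5.7
tcp_pos: [0.4899, -0.1214, 0.0946]
eef_rot: [180.0, 0.0, -101.1]
contact_force: [-0.0, -0.6, 0.7]
gripper_width: 0.0127
gripper_force: 20.0
```

```bash
python3 -c "
from plant import *
s=get_state();print(s)"
```

```text
{'time_s': 5.7, 'joints': array([ 8.41019318e+00,  1.19004861e+01, -3.03717534e+01, -1.28909607e-02,
       -4.77516030e+01, -1.94766871e+01]), 'qd': array([ 0.03710802,  0.04318627, -0.05262073, -0.02340889,  0.10642358,
       -0.84670093]), 'joint_torque': array([  0.33910962, -39.75215435,  23.20418537,   5.32650054,
         0.22885642,   0.359257  ]), 'tcp_pos': array([ 0.48993611, -0.12138428,  0.09455463]), 'eef_rot': array([ 1.79974341e+02,  1.04305798e-03, -1.01075163e+02]), 'contact_force': array([-0.00612096, -0.59808271,  0.69780566]), 'moment': array([-0.19805461,  0.30347577, -0.03686097]), 'gripper_force': 19.993712604045868, 'gripper_width': 0.012652379971040042}
```

>>> apply_moves(
  targets=[
    [0,0,0,0,0,0,-0.03],
    [0,0,0,0,0,0,-0.03],
    [0,0,0,0,0,0,-0.03],
    [0,0,0,0,0,0,-0.03],
    [0,0,0,0,0,0,-0.03],
    [0,0,0,0,0,0,0],
  ],
)

```text
time_s: 6.2
tcp_pos: [0.4897, -0.1214, 0.0945]
eef_rot: [179.9, 0.0, -87.5]
contact_force: [-1.9, -0.1, 2.8]
gripper_width: 0.0125
gripper_force: 20.0
```

```bash
python3 - <<'E'
from plant import *
import cv2,numpy as np
s=get_state();print(s['joint_torque'],s['moment'],s['eef_rot'])
u,v=154,150
o=[];
c=capture('scene'); cv2.imwrite('pics/t1.png',cv2.resize(c['frame'][v-50:v+50,u-50:u+50,::-1],(500,500),interpolation=2))
E
```

```text
[  0.29264705 -39.29825664  23.59041631   5.49995407   0.68235783
   0.894165  ] [-0.02761197  0.80457492 -0.05349324] [ 1.79946059e+02  4.47780888e-03 -8.74650811e+01]
```

View pics/t1.png

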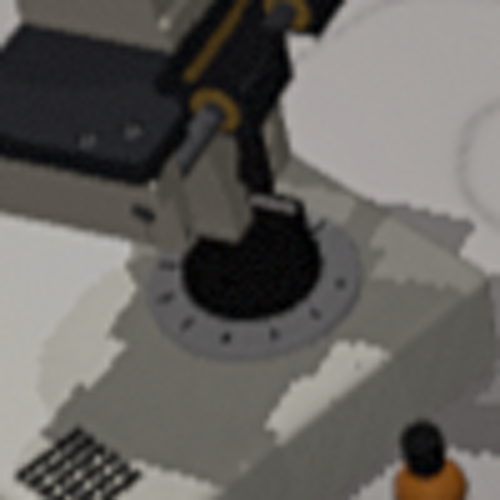

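The pointer line is now at (275,205), pointing right in this view, so the bar is turning with the grip. I'll keep going until I feel the stop.

>>> apply_moves(
  targets=[
    [0,0,0,0,0,0,-0.03],
    [0,0,0,0,0,0,-0.03],
    [0,0,0,0,0,0,0],
  ],
)

```text
time_s: 6.5
tcp_pos: [0.4896, -0.1214, 0.0945]
eef_rot: [179.9, 0.0, -82.1]
contact_force: [-2.2, 0.4, 2.8]
gripper_width: 0.0129
gripper_force: 20.0
```

```bash
python3 -c "
from plant import *
s=get_state();print(s['joint_torque'],s['moment'],s['eef_rot'])"
```

```text
[  0.28157688 -38.95735145  23.95749807   5.61502665   1.06993373
   0.88085962] [0.03574021 1.19075237 0.00297955] [ 1.79940187e+02  9.92793984e-03 -8.21012507e+01]
```

>>> apply_moves(
  targets=[
    [0,0,0,0,0,0,-0.03],
    [0,0,0,0,0,0,-0.03],
    [0,0,0,0,0,0,0],
  ],
)

```text
time_s: 6.75
tcp_pos: [0.4896, -0.1214, 0.0945]
eef_rot: [179.9, 0.0, -76.8]
contact_force: [-3.6, -0.7, 3.9]
gripper_width: 0.0131
gripper_force: 20.5
```

```bash
python3 -c "
from plant import *
s=get_state();print(s['joint_torque'],s['moment'],s['eef_rot'])"
```

```text
[  0.55465534 -38.73216033  24.15164888   5.79560459   1.2981154
   1.11944228] [ 0.07672997  1.42572069 -0.27989238] [ 1.79946163e+02  1.95476885e-02 -7.67576214e+01]
```

>>> apply_moves(
  targets=[
    [0,0,0,0,0,0,-0.03],
    [0,0,0,0,0,0,-0.02],
    [0,0,0,0,0,0,0],
  ],
)

```text
time_s: 7.0
tcp_pos: [0.4896, -0.1214, 0.0945]
eef_rot: [180.0, 0.0, -72.3]
contact_force: [-3.9, -0.2, 3.8]
gripper_width: 0.0127
gripper_force: 22.2
```

```bash
python3 -c "
from plant import *
s=get_state();print(s['joint_torque'],s['moment'],s['eef_rot'])"
```

```text
[  0.707046   -38.67544413  24.29217696   6.02791786   1.41625911
   1.1225418 ] [ 0.22795054  1.50349674 -0.47346185] [ 1.79953956e+02  2.79030840e-02 -7.23427224e+01]
```

The turning moment has built up to 0.47 N m, well above the 0.05 N m friction, so the knob is at its stop. I'll release it and lift.

>>> apply_moves(
  targets=[
    [0.6,0,0,0,0,0,0],
    [0.6,0,0,0,0,0,0],
    [0.6,0,0,0,0,0,0],
    [0.6,0,0,0,0,0,0],
    [0.6,0,0,0,0,0,0],
    [0.6,0,0,0,0,0,0],
    [0.6,0,0,0,0,0,0],
    [0.6,0,0,0,0,0,0],
    [0.6,0,0,0,0,0,0],
    [0.6,0,0,0,0,0,0],
  ],
)

```text
time_s: 7.83
tcp_pos: [0.4902, -0.1214, 0.0946]
eef_rot: [-180.0, -0.0, -72.2]
contact_force: [0.0, 0.1, -0.3]
gripper_width: 0.0525
gripper_force: 0.0
```

>>> apply_moves(
  targets=[
    [0.6,0,0,-0.005,0,0,0],
    [0.6,0,0,-0.015,0,0,0],
    [0.6,0,0,-0.02,0,0,0],
    [0.6,0,0,-0.02,0,0,0],
    [0.6,0,0,-0.02,0,0,0],
    [0.6,0,0,-0.02,0,0,0],
    [0.6,0,0,-0.02,0,0,0],
    [0.6,0,0,-0.02,0,0,0],
    [0.6,0,0,-0.01,0,0,0],
    [0.6,0,0,0,0,0,0],
    [0.6,0,0,0,0,0,0],
  ],
)

```text
time_s: 8.75
tcp_pos: [0.4901, -0.1213, 0.2445]
eef_rot: [-180.0, 0.0, -72.2]
contact_force: [-0.3, -0.3, -0.7]
gripper_width: 0.0522
gripper_force: 0.0
```

```bash
python3 - <<'E'
from plant import *
from h import *
c=capture('scene'); u,v=140,140
cv2.imwrite('pics/end.png',cv2.resize(c['frame'][v-60:v+60,u-60:u+60,::-1],(600,600),interpolation=2))
P=cloud(c); w=np.zeros((384,512),bool); w[120:180,124:184]=1
q=P[w&(P[...,2]>.086)&(P[...,2]<.11)&(c['range_z']>0)]; print(len(q),cv2.minAreaRect((q[:,:2]*1000).astype(np.float32)))
print(get_state()['tcp_pos'])
E
```

```text
300 ((489.8188781738281, -119.66547393798828), (16.49217987060547, 46.7386589050293), 9.395010948181152)
[ 0.48970364 -0.12132237  0.24379489]
```

View pics/end.png

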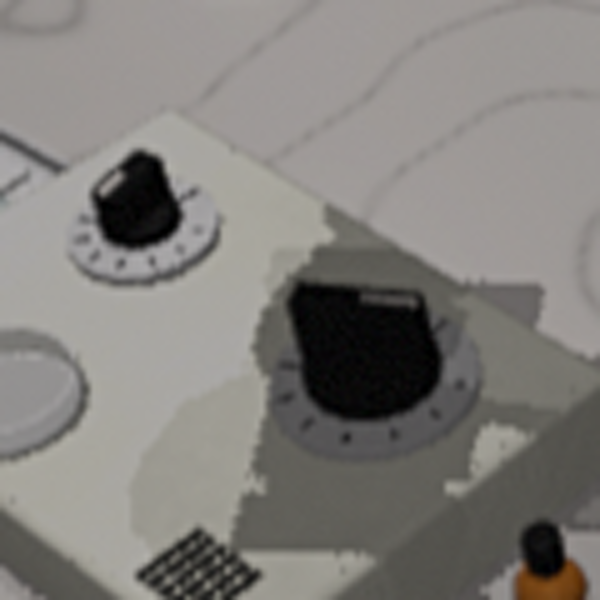

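The bar now lies at about 99°, which matches the lowest mark and is 8° short of where the tool ended, so the stop held it. In the view, its pointer is at (395,298). The small knob at (135,200) was never touched, and the gripper is clear.

```bash
python3 -c "
from plant import *
print(close_job())"
```

```text
the job is handed in; nothing more can be done
None
```

The brightness knob is at its anticlockwise end stop and released, the smaller knob was not touched, and the job was handed in at about 9 s; the hand-in returned no verdict.

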